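# Pin the press shuttle at its locating hole

### The arm

A 6-joint arm with a two-finger parallel gripper is mounted at the origin on the work surface. World frame = base frame: x ahead of the robot, y to its left, z up, the work surface at z = 0. Lengths are in m, angles in rad, forces in N, time in s.
With the tool pointing down it reaches from about 0.275 to 0.75 m from the base axis. Payload 10.2 kg.
Tool frame: the origin (TCP) lies midway between the tips of the shut fingers; the grasp point (between the pads) lies r.grip_depth behind it (r.grip_depth is the distance from the TCP to the grasp point, in m); y points along the fingers, z is the direction in which the jaws open and shut, and the axes are right-handed (so a half turn about y gives the same grasp; the last joint's range is limited). The gripper opens to 85 mm and grips with 20 to 120 N. Pads are 22 mm wide; open, the fingers measure 114 mm over their backs; the gripper's body (76 mm by 85 mm) begins 54 mm behind the grasp point. The pads swing forward as they close: fully open they stand 13 mm farther back than shut.
Start: joints at [1.101, 0.313, 1.498, -0, 1.331, -0.223], TCP at [0.128, 0.509, 0.231] pointing down, gripper open.
Joint ranges: [-2.94, 2.94], [-0.97, 2.17], [0.19, 2.56], [-1.23, 4.37], [0.02, 3.11], [-2.88, 2.88]. Speed limits (rad/s): [2.39, 2.39, 3.01, 3.14, 3.14, 3.14].

### API

Orientations are given as a rotation vector (axis times angle).
In Python, from cell import r gives the robot as it stands. The module is installed in compiled form; this text tells all that it offers.
- The arm moves only by the tool arm_command, never from a script. Its argument "series" is one flat list of numbers, 6 for each row, row after row: the shift along the tool's x, y, z in cm, then the turn, a rotation vector about the tool's x, y, z in rad. In form: [x, y, z, rx, ry, rz, x, y, z, rx, ry, rz, ...]. A call has 1 to 10 rows; each row shifts and turns the pose as measured when the row begins, along the tool's axes as they then stand; what a row does not reach is not made up. A row lasts 1/12 s, in which the tool goes at most 41.7 mm and 7.16 degrees, less where a joint would pass 70% of its speed; a pose out of reach is approached as far as the arm can. A call with a gripper value outside its range is refused whole. "claw" is the closure, from -1 (fully open) to 1 (shut), set as the call begins (left out, the last holds). The fingers move at their own pace and stop on an object; "newtons" is the grip in N (left out, the last holds). Time passes only in rows, so rows that do not move let the fingers close. It gives the time, the measured TCP pose, the force and the opening at its end, in the units of the state.
- r.get_state(): the state, without advancing time (a new reading comes with each control period).
- r.capture(name): name is "scene" or "top"; returns the picture (400x640x3 uint8, blue, green, red); there is no depth.
- r.calibration(name): a dict with "mtx" (3x3 intrinsics, pixels), "distortion" ([k1, k2, p1, p2, k3] as OpenCV has them; the pictures are not rectified), "R" (3x3) and "t" (3): a world point X has camera coordinates R X + t. Camera axes: x right, y down, z forward; pixel columns grow to the right and rows downward; lengths in m; the calibration is good to about 2 mm. A picture is of the moment at which its call begins. calibration takes no time and is no camera call.
- r.job_done(): hands the job in, once; it reports no verdict.
The state is a dict: "t": time; "joints": joint angles; "dq": joint speeds; "tau": joint torques, N m; "ee_pos": TCP position; "orientation": TCP orientation; "ft_force": force on the tool from outside, world axes, zero at the start; "ft_torque": the same for the moment, N m; "finger_gap": finger opening in m.
Only numpy, scipy, OpenCV 4.12 (cv2) and the standard library are available. Lean on these libraries where they do the work, as an engineer would, in place of code of your own. Each camera call takes 0.05 s, during which the arm holds its last target. There are 200 camera calls.

### The job

Lock the loaded shuttle under the ram of the bench press: take the red-handled locating pin from the wooden tool block and stand it in the brass bush of the shuttle so that its tip rests on the bed. Then slide the shuttle in towards the press with the tip riding lightly on the bed until the pin drops into the blind hole hidden underneath, push it fully home and let go. Never force the pin against the bed or the edge of the hole, keep the workpiece seated in its nest, and leave the other two tools standing in the block.

Things in the scene. Friction and masses are not known exactly. Their poses are not given: they have to be found in the camera images.
- pin_grip (a point): Locating pin, loose, 90 mm long, about 0.12 kg: red upright handle (22 mm diameter, 52 mm tall) over a steel shank (12 mm diameter, 38 mm long). The point is the handle's centre: 26 mm above the handle's flat underside, 64 mm above the tip; z points up along the pin. It starts in one of the three holes of the tool block, handle underside on the block's top, and lifts straight out.
- pin_tip (a point): The end of the pin's shank, on its axis. The lowest 5 mm of the shank taper to a blunt 6 mm tip.
- block: Wooden tool block, fixed, 190 mm (its x) by 52 mm (its y) by 45 mm tall; origin at the centre of its underside, on the table. Three loose holes, 42 mm deep, at -60, 0 and +60 mm along its x axis hold the pin and two other tools; which is where varies. To clear the neighbours, grasp with the fingers closing along the block's y axis.
- drift_grip (a point): Plain steel drift, a bystander standing in the block; the point is the centre of its handle (20 mm diameter, 40 mm tall).
- gauge_grip (a point): Blue-handled plug gauge, a bystander standing in the block; the point is the centre of its handle (20 mm diameter, 44 mm tall).
- bed: Bed of the bench arbor press, fixed on the table: grey base 150 mm wide (its x) with steel ways along its y. Origin at table height, mid-width; z up. The shuttle slides on it along the bed's y axis only. The press (column, head, ram, lever, up to 0.46 m tall) stands at the -y end, from 0.10 to 0.35 m along -y from the origin; a low stop block is at the +y end, to 0.17 m.
- ways (a point): Point on the flat steel top of the bed, 40 mm straight above the bed's origin, on the line along which the bush travels. One blind hole, 13.5 mm diameter, 18 mm deep, lies on this line somewhere within 20 mm either side of the point along y; it differs from job to job and is hidden under the shuttle. Elsewhere on the line the steel is flat and rigid.
- bush (a point): Brass-rimmed bush of the shuttle: vertical through hole, 13.5 mm diameter. The point is the centre of its mouth, in the flat top of the shuttle, 64 mm above the table, 24 mm above the bed's top. With the pin's tip on the bed the handle's underside is 14 mm above the mouth; home, the handle sits on it. At the start the bush is 40 to 80 mm from the bed's origin, on its +y side.
- shuttle (a joint): Travel of the shuttle from its start, m: 0 at the start, growing towards the press (bed's -y), stops at -0.002 and 0.115. An aluminium plate 116 mm wide, 230 mm long, 24 mm thick, about 1.2 kg, with about 3 N of friction; it stays where it is left. It can be pushed by the pin in its bush, or at its +y end, which is 35 mm beyond the bush and has a small black knob.
- nest (a point): Centre of the floor of the black nest (62 mm square inside, walls 11 mm above its floor) on the press end of the shuttle, 145 mm from the bush.
- work_mid (a point): Workpiece, a loose square aluminium bearing housing 56 mm square, 24 mm thick, with a steel bearing standing 8 mm out of its bore, 0.25 kg, lying in the nest; the point is the centre of the housing, 12 mm above its underside.
Things that resemble listed ones, but are neither listed nor needed, are in the scene too. Of the things shaped like the part that bears work_mid, the aluminium one is meant.

How it is judged:
On the way, in this order (a step that is already met when the one before it is completed fails the run):
1. the pin stands in the bush with its tip on the flat of the bed, not in the hole (horizontal distance between pin_tip and bush below 0.004 m and z of pin_tip in the frame of bed between 0.036 and 0.046 m), for 0.1 s.
2. the pin, in the bush, has dropped into the hole in the bed (horizontal distance between pin_tip and bush below 0.004 m and z of pin_tip in the frame of bed below 0.032 m), for 0.1 s.
At the end, for the whole second after the job is handed in: The pin stands upright (5 degrees), released and at rest, in bush and hole, home to 2 mm (tip 12 mm or more below the bed's top, 3 mm of the bush's axis); the workpiece lies flat in its nest (centre within 17 mm of the nest floor's centre); drift and gauge stand within 12 mm of their start (z of pin_tip in the frame of bed below 0.028 m and horizontal distance between pin_tip and bush below 0.003 m and angle between each of pin_grip, work_mid's own z axis and vertical below 0.09 rad and linear speed of pin below 0.02 m/s and distance between work_mid and nest below 0.017 m and distance of each of drift_grip, gauge_grip from where it was at the start of the episode below 0.012 m); the robot touches nothing.
It fails at once if the pin is forced: it presses on the bed or on the wall of the hole with more than 40 N (contact force between pin and bed above 40 N).
It fails at once if the workpiece leaves its nest (distance between work_mid and nest above 0.022 m).
It fails at once if another tool is knocked out of the block (distance of any of drift_grip, gauge_grip from where it was at the start of the episode above 0.03 m).
It also fails if it takes over 70 s, if anything falls off the work surface, if the arm or the gripper's body presses on something with over 40 N, if the wrist force passes 120 N, or if a joint passes its speed limit or range.

## Working session

There is one attempt and no reset: what is moved stays moved. The work goes in short steps, Python scripts to look and compute and a tool call to move; the robot and the scene stay as the last step left them, time stands still between calls to the robot, and variables do not carry over. Pictures are saved under pics/ and viewed, about 8 in all and at most 12, crops included, and the job is handed in when it is done.

Besides the shell and the picture viewer there is one more tool, called in YAML: its name, and indented under it one key for each argument. arm_command: Moves the arm, as the interface text tells. Its arguments: {"type":"object","properties":{"series":{"type":"array","items":{"type":"number"}},"claw":{"type":"number"},"newtons":{"type":"number"}},"required":["series"]}

```bash
mkdir -p pics; python3 - <<'E'
from cell import r
import cv2
for n in ("scene","top"):
    cv2.imwrite(f"pics/{n}0.png",r.capture(n)); print(n,r.calibration(n))
print(r.get_state(), r.grip_depth)
E
```

```text
scene {'mtx': array([[508.96356566,   0.        , 311.5082276 ],
       [  0.        , 508.96356566, 199.12603876],
       [  0.        ,   0.        ,   1.        ]]), 'distortion': array([-0.09504276,  0.        ,  0.        ,  0.        ,  0.        ]), 'R': array([[-0.68793718,  0.72534726,  0.02477453],
       [ 0.3686145 ,  0.37860067, -0.84899051],
       [-0.6251926 , -0.57491989, -0.527827  ]]), 't': array([ 0.31438137, -0.17373664,  1.44479247])}
top {'mtx': array([[479.80283378,   0.        , 321.12641164],
       [  0.        , 479.80283378, 199.8075251 ],
       [  0.        ,   0.        ,   1.        ]]), 'distortion': array([-0.02024784,  0.        ,  0.        ,  0.        ,  0.        ]), 'R': array([[ 0.012801  , -0.99991061,  0.00386012],
       [-0.99701506, -0.01305769, -0.07609512],
       [ 0.07613872, -0.0028745 , -0.99709309]]), 't': array([0.11562844, 0.58275912, 0.95683576])}
{'t': 0.1, 'joints': array([ 1.10059307e+00,  3.13414614e-01,  1.49833389e+00,  1.70092899e-05,
        1.33098933e+00, -2.23395484e-01]), 'dq': array([ 2.22880703e-04, -2.10105984e-03, -6.94831386e-04, -6.29312657e-04,
        3.38616370e-05,  1.39324490e-03]), 'tau': array([ 3.69536938e-03, -4.12895930e+01, -2.60138941e+01, -1.21186031e-04,
        3.07645947e-03,  1.34567625e-05]), 'ee_pos': array([0.12816785, 0.50889285, 0.23079202]), 'orientation': array([-1.56317053,  0.19410375, -0.19346652]), 'ft_force': array([ 0.16738869,  0.85996409, -0.16898791]), 'ft_torque': array([ 0.00049481,  0.02303374, -0.01263527]), 'finger_gap': 0.08548291375215605} 0.0187
```

View pics/scene0.png

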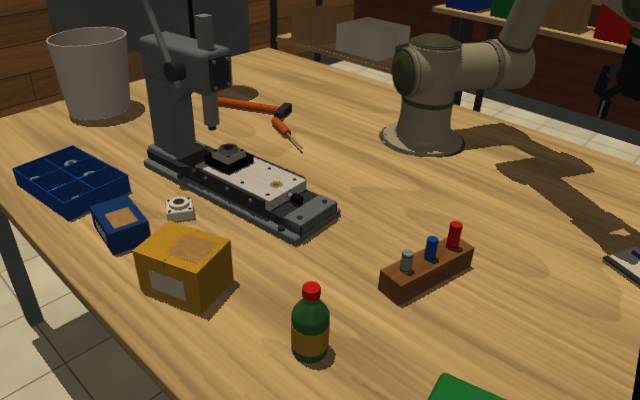

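View pics/top0.png

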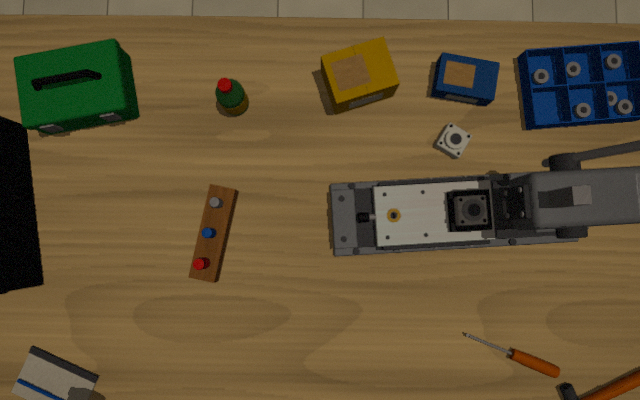

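Scene view: red pin at (455,235), blue gauge (432,248), drift (407,260). In the top view the red handle is at (200,264), the bush at (394,215), and the shuttle plate spans u 375–495, v 180–247. Next I'll measure these points.

```bash
cat > h.py <<'E'
import numpy as np, cv2
from cell import r
def ray(n,uv):
    c=r.calibration(n); K,d,R,t=c["mtx"],c["distortion"],c["R"],c["t"]
    p=cv2.undistortPoints(np.array([[uv]],float),K,d)[0,0]
    return -R.T@t, R.T@np.array([p[0],p[1],1.])
def plane(n,uv,z):
    o,d=ray(n,uv); return o+d*(z-o[2])/d[2]
def tri(a,b):
    (o1,d1),(o2,d2)=ray("scene",a),ray("top",b)
    s=np.linalg.lstsq(np.c_[d1,-d2],o2-o1,rcond=None)[0]
    p,q=o1+s[0]*d1,o2+s[1]*d2
    return (p+q)/2,np.linalg.norm(p-q)
def proj(n,X):
    c=r.calibration(n)
    return cv2.projectPoints(np.array([X],float),cv2.Rodrigues(c["R"])[0],c["t"],c["mtx"],c["distortion"])[0][0,0]
def blob(img,roi,lo,hi):
    x0,y0,x1,y1=roi; h=cv2.cvtColor(img[y0:y1,x0:x1],cv2.COLOR_BGR2HSV)
    m=cv2.inRange(h,np.array(lo),np.array(hi))
    n,l,s,c=cv2.connectedComponentsWithStats(m)
    k=1+np.argmax(s[1:,4]); return c[k]+[x0,y0],s[k]+[x0,y0,0,0,0],(l==k)
E
python3 - <<'E'
from h import *
S=cv2.imread("pics/scene0.png");T=cv2.imread("pics/top0.png")
np.set_printoptions(precision=4,suppress=True)
B={}
for n,img,roi in(("scene",S,(440,215,470,255)),("top",T,(185,250,215,275))):
    h=img.copy(); c,s,_=blob(img,roi,(0,150,60),(8,255,255)); 
    print(n,"red",c,s); B[n]=c
print("pin tri",tri(B["scene"],B["top"]))
c,s,_=blob(T,(190,220,220,245),(100,120,40),(130,255,255));print("blue",c,s,plane("top",c,.08))
c,s,_=blob(T,(380,200,408,230),(10,90,60),(35,255,255));print("bush top",c,s,plane("top",c,.064))
c,s,_=blob(S,(262,172,290,196),(8,90,50),(35,255,255));print("bush scene",c,s,plane("scene",c,.064))
# plate: bright low saturation
hs=cv2.cvtColor(T,cv2.COLOR_BGR2HSV)
m=cv2.inRange(hs,np.array((0,0,150)),np.array((180,60,255)))[170:260,365:500]
n,l,s,cc=cv2.connectedComponentsWithStats(m);k=1+np.argmax(s[1:,4])
pts=np.argwhere(l==k)[:,::-1]+[365,170]
print("plate",s[k],cv2.minAreaRect(pts.astype(np.float32)))
for q in cv2.boxPoints(cv2.minAreaRect(pts.astype(np.float32))): print(plane("top",q,.064))
# bed base dark grey
m=cv2.inRange(hs,np.array((0,0,0)),np.array((180,60,255)))[165:270,320:600]
m2=cv2.inRange(hs,np.array((8,90,60)),np.array((30,255,255)))
n,l,s,cc=cv2.connectedComponentsWithStats(cv2.bitwise_not(m2)[160:270,315:520]);k=1+np.argmax(s[1:,4])
pts=(np.argwhere(l==k)[:,::-1]+[315,160]).astype(np.float32);print("bed",s[k],cv2.minAreaRect(pts))
# block
m=cv2.inRange(hs,np.array((0,110,30)),np.array((14,255,150)))[175:290,180:245]
n,l,s,cc=cv2.connectedComponentsWithStats(m);k=1+np.argmax(s[1:,4]);pts=(np.argwhere(l==k)[:,::-1]+[180,175]).astype(np.float32)
R=cv2.minAreaRect(pts);print("block",s[k],R)
for q in cv2.boxPoints(R): print(plane("top",q,.045))
a=cv2.resize(T[170:260,180:250],None,fx=6,fy=6,interpolation=0)
b=cv2.resize(T[165:265,320:420],None,fx=5,fy=5,interpolation=0)
b=cv2.copyMakeBorder(b,0,40,0,0,0)
print(a.shape,b.shape)
c=cv2.resize(T[170:290,180:250],None,fx=4.5,fy=4.5,interpolation=0)
cv2.imwrite("pics/c1.png",np.hstack([c,b]) if c.shape[0]==b.shape[0] else b)
E
```

```text
scene red [453.0938 238.6071] [446 228  15  22 224]
top red [198.0476 263.6952] [193 258  11  12 105]
pin tri (array([0.4531, 0.3559, 0.0662]), np.float64(0.007484507639115764))
blue [207.8654 232.5385] [202 228  14  10 104] [0.5113 0.3388 0.08  ]
bush top [393.3445 214.7395] [387 208  14  14 119] [ 0.5507 -0.0179  0.064 ]
bush scene [275.8226 183.9677] [270 181  13   7  62] [ 0.5502 -0.018   0.064 ]Traceback (most recent call last):
  File "<stdin>", line 15, in <module>
    return _wrapfunc(a, 'argmax', axis=axis, out=out, **kwds)
    return bound(*args, **kwds)
ValueError: attempt to get argmax of an empty sequence
```

```bash
python3 - <<'E'
from h import *
S=cv2.imread("pics/scene0.png");T=cv2.imread("pics/top0.png")
np.set_printoptions(precision=4,suppress=True)
B={}
for n,img,roi in(("scene",S,(440,212,475,260)),("top",T,(185,250,220,280))):
    x0,y0,x1,y1=roi; f=img[y0:y1,x0:x1].astype(int)
    m=((f[...,2]>60)&(f[...,2]>2.6*f[...,1])&(f[...,2]>2*f[...,0])).astype(np.uint8)
    k,l,s,c=cv2.connectedComponentsWithStats(m);j=1+np.argmax(s[1:,4]);B[n]=c[j]+[x0,y0]
    print(n,B[n],s[j]+[x0,y0,0,0,0])
    p=(np.argwhere(l==j)[:,::-1]+[x0,y0]).astype(np.float32); print(cv2.minAreaRect(p))
print("pin tri",tri(B["scene"],B["top"]))
g=T[:,:,:].astype(int)
m=((g.min(2)>110)&(g.max(2)-g.min(2)<40)).astype(np.uint8)[170:260,365:500]
k,l,s,c=cv2.connectedComponentsWithStats(m);j=1+np.argmax(s[1:,4]);p=(np.argwhere(l==j)[:,::-1]+[365,170]).astype(np.float32)
R=cv2.minAreaRect(p);print("plate",s[j],R)
for q in cv2.boxPoints(R): print(plane("top",q,.064))
h=cv2.cvtColor(T,cv2.COLOR_BGR2HSV)
print("px block",h[225,220],h[205,225],"wood",h[225,260],"plate",T[230,400],"red",T[264,200],"bed",T[240,345])
a=cv2.resize(T[170:290,180:250],None,fx=4,fy=4,interpolation=0)
b=cv2.resize(T[160:280,320:440],None,fx=4,fy=4,interpolation=0)
cv2.imwrite("pics/c1.png",np.hstack([a,b]))
E
```

```text
scene [452.9493 238.6406] [446 229  15  21 217]
((452.8899841308594, 239.26998901367188), (12.0208158493042, 20.36467742919922), 8.13010311126709)
top [198.1226 263.7736] [193 258  11  12 106]
((198.0, 263.5), (11.0, 10.0), 90.0)
pin tri (array([0.453 , 0.3557, 0.066 ]), np.float64(0.007703449942555774))
plate [  10   12  109   64 4190] ((428.58758544921875, 212.90078735351562), (58.386077880859375, 105.48168182373047), 86.42366790771484)
[0.6044 0.0199 0.064 ]
[ 0.6202 -0.1872  0.064 ]
[ 0.5061 -0.193   0.064 ]
[0.4909 0.0123 0.064 ]
px block [ 14 177  91] [ 15 198  85] wood [ 18 133 121] plate [122 134 139] red [ 20  25 133] bed [39 42 45]
```

View pics/c1.png

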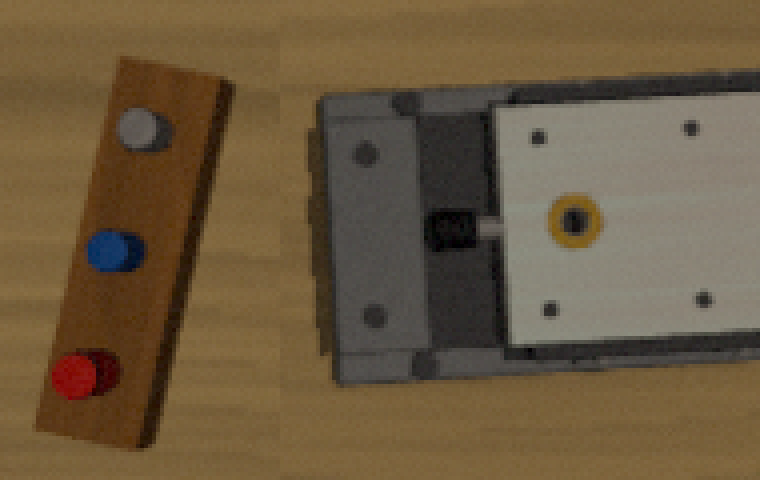

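```bash
python3 - <<'E'
from h import *
S=cv2.imread("pics/scene0.png");T=cv2.imread("pics/top0.png")
np.set_printoptions(precision=4,suppress=True)
f=T.astype(int)
def disc(cond,roi):
    x0,y0,x1,y1=roi; w=f[y0:y1,x0:x1]; m=cond(w).astype(np.uint8)
    k,l,s,c=cv2.connectedComponentsWithStats(m);j=1+np.argmax(s[1:,4]);return c[j]+[x0,y0],s[j]
for nm,z,cond,roi in(("red",.097,lambda w:(w[...,2]>90)&(w[...,1]<60)&(w[...,0]<60),(185,250,215,280)),
  ("blue",.089,lambda w:(w[...,0]>90)&(w[...,2]<70),(195,220,225,245)),("drift",.085,lambda w:(w.min(2)>75),(200,190,230,215))):
    c,s=disc(cond,roi);print(nm,c,s,plane("top",c,z))
# scene whole handle
w=S[210:265,435:480].astype(int);m=((w[...,2]>1.9*w[...,1])&(w[...,2]>1.5*w[...,0])&(w[...,2]>40)&(w[...,1]<45)).astype(np.uint8)
k,l,s,c=cv2.connectedComponentsWithStats(m);j=1+np.argmax(s[1:,4]);print("scene",c[j]+[435,210],s[j])
P=plane("top",disc(lambda w:(w[...,2]>90)&(w[...,1]<60)&(w[...,0]<60),(185,250,215,280))[0],.097)
for z in(.045,.071,.097): print(z,proj("scene",[P[0],P[1],z]))
# plate edges
g=T.min(2).astype(float)
for vr in((176,200),(232,256)):
    pts=[]
    for u in range(380,440):
        col=cv2.GaussianBlur(g[vr[0]:vr[1],u:u+1],(1,3),0)[:,0];d=np.abs(np.diff(col));i=np.argmax(d)
        if 0<i<len(d)-1:
            a,b,c_=d[i-1:i+2]; i=i+.5*(a-c_)/(a-2*b+c_)
        pts.append(plane("top",(u,vr[0]+i+.5),.064)[:2])
    vx,vy,x0,y0=cv2.fitLine(np.array(pts,np.float32),cv2.DIST_HUBER,0,.0005,.001).ravel()
    print("edge dx/d(-y)",-vx/vy,"x at y=-.018",x0+vx/vy*(-.018-y0))
for q in((121,57),(222,80),(139,445),(37,430)): print("blk",plane("top",(180+q[0]/4-.5,170+q[1]/4-.5),.045))
a=cv2.resize(S[205:300,370:485],None,fx=5,fy=5,interpolation=0);cv2.imwrite("pics/c2.png",a)
from scipy.spatial.transform import Rotation as R
print(R.from_rotvec(r.get_state()["orientation"]).as_matrix())
E
```

```text
red [197.4486 265.9243] [  5   0  15  30 185] [0.4488 0.3524 0.097 ]
blue [206.1803 232.4262] [ 7  9  9  8 61] [0.5114 0.3399 0.089 ]
drift [213.9365 201.6984] [10  8  9  9 63] [0.5701 0.3278 0.085 ]
scene [453.5988 235.8922] [ 11  12  16  29 334]
0.045 [452.7302 245.9135]
0.071 [455.192  234.5544]
0.097 [457.713  222.8482]
edge dx/d(-y) 0.07279945 x at y=-.018 0.6084731
edge dx/d(-y) 0.07477807 x at y=-.018 0.49216208
blk [0.6087 0.3461 0.045 ]
blk [0.5978 0.2953 0.045 ]
blk [0.417  0.3315 0.045 ]
blk [0.4236 0.382  0.045 ]
[[ 0.9697 -0.0005  0.2443]
 [-0.2443 -0.001   0.9697]
 [-0.0003 -1.     -0.0011]]
```

Pin at (0.4527, 0.352), consistent with the 60 mm spacing from blue and drift and with the scene view. Bush at (0.5503, -0.018), where both views and the plate mid-width agree. Travel direction is (0.0736, -0.9973). Moving now.

arm_command:
  series: [0, 0, 0, 0, -0.0434, 0, 3.5, 0, -0.88, 0, 0, 0, 3.5, 0, -0.88, 0, 0, 0, 3.5, 0, -0.88, 0, 0, 0, 3.5, 0, -0.88, 0, 0, 0, 3.5, 0, -0.88, 0, 0, 0, 3.5, 0, -0.88, 0, 0, 0, 3.5, 0, -0.88, 0, 0, 0, 3.5, 0, -0.88, 0, 0, 0, 3.5, 0, -0.88, 0, 0, 0]
  claw: -1
  newtons: 40

```text
t: 0.93
ee_pos: [0.4268, 0.3643, 0.2274]
orientation: [-1.571, 0.153, -0.144]
ft_force: [-0.4, 0.7, -0.5]
finger_gap: 0.0855
```

```bash
cat >> h.py <<'E'
from scipy.spatial.transform import Rotation as Ro
def go(tx,zdir):
    "cm shift (tool axes after the turn) and turn to target, tool y down, tool z along zdir"
    s=r.get_state(); A=Ro.from_rotvec(s["orientation"]).as_matrix()
    z=np.array([*zdir,0.]);z/=np.linalg.norm(z);y=np.array([0,0,-1.]);G=np.c_[np.cross(y,z),y,z]
    d=np.array(tx)-s["ee_pos"]
    print("t",s["t"],"pos",s["ee_pos"].round(4),"F",s["ft_force"].round(2),"gap",round(s["finger_gap"],4))
    print("turn",Ro.from_matrix(A.T@G).as_rotvec().round(4),"shift now",(A.T@d*100).round(2),"shift after turn",(G.T@d*100).round(2))
np.set_printoptions(precision=4,suppress=True)
BLK=(.2019,.9794); BED=(-.0736,.9973)
E
python3 -c "
from h import *
go((.4527,.352,.2),BLK)"
```

```text
t 0.9333 pos [0.4268 0.3643 0.2274] F [-0.4   0.72 -0.53] gap 0.0855
turn [ 0.0055  0.0138 -0.0053] shift now [ 2.79  2.73 -0.71] shift after turn [ 2.78  2.74 -0.68]
```

arm_command:
  series: [2.8, 2.7, -0.7, 0.0055, 0.0138, -0.0053, 0, 0, 0, 0, 0, 0, 0, 0, 0, 0, 0, 0]

```text
t: 1.18
ee_pos: [0.4599, 0.3471, 0.1981]
orientation: [-1.565, 0.165, -0.167]
ft_force: [-0.1, -0.2, 0.2]
finger_gap: 0.0853
```

```bash
python3 - <<'E'
from h import *
go((.4527,.352,.0523),BLK)
S=r.capture("scene");T=r.capture("top")
a=cv2.resize(S[130:290,360:520],None,fx=2.5,fy=2.5);b=cv2.resize(T[190:290,150:250],None,fx=4,fy=4)
cv2.imwrite("pics/p1.png",np.hstack([a,b]))
E
```

```text
t 1.1833 pos [0.4599 0.3471 0.1981] F [-0.14 -0.23  0.25] gap 0.0853
turn [ 0.0004 -0.0081  0.0011] shift now [-0.83 14.58  0.34] shift after turn [-0.81 14.58  0.34]
```

View pics/p1.png

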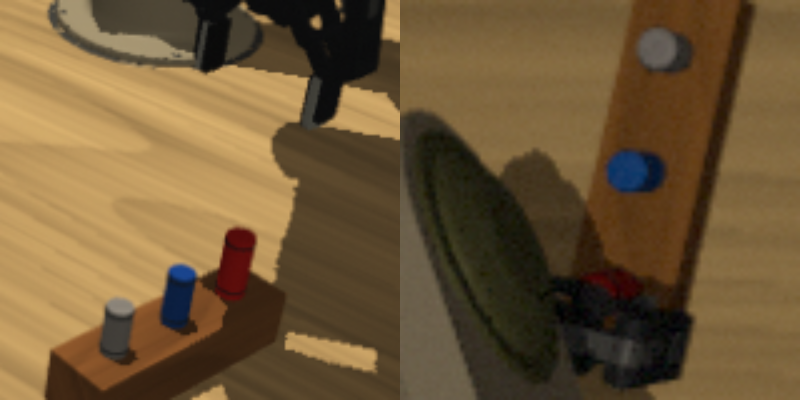

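The gripper hangs over the red pin, with its fingers closing across the block. I'll descend in stages.

arm_command:
  series: [-0.8, 2, 0.3, 0, -0.008, 0, 0, 2, 0, 0, 0, 0, 0, 0, 0, 0, 0, 0, 0, 0, 0, 0, 0, 0]

```text
t: 1.62
ee_pos: [0.4488, 0.3557, 0.1605]
orientation: [-1.563, 0.151, -0.157]
ft_force: [0.2, 0.3, -0.4]
finger_gap: 0.0853
```

```bash
python3 -c "
from h import *
go((.4527,.352,.0523),BLK)"
```

```text
t 1.6167 pos [0.4488 0.3557 0.1605] F [ 0.16  0.3  -0.42] gap 0.0853
turn [-0.0023  0.0074  0.0039] shift now [ 0.41 10.83 -0.31] shift after turn [ 0.46 10.82 -0.28]
```

arm_command:
  series: [0.25, 1.5, -0.15, 0, 0.005, 0.003, 0.1, 1.5, -0.1, 0, 0, 0, 0, 1.5, 0, 0, 0, 0, 0, 0.5, 0, 0, 0, 0, 0, 0, 0, 0, 0, 0]

```text
t: 2.03
ee_pos: [0.4522, 0.3565, 0.117]
orientation: [-1.557, 0.146, -0.161]
ft_force: [0.1, -0.3, 0.9]
finger_gap: 0.0856
```

```bash
python3 -c "
from h import *
go((.4527,.352,.0523),BLK)"
```

```text
t 2.0333 pos [0.4522 0.3565 0.117 ] F [ 0.12 -0.28  0.87] gap 0.0856
turn [-0.0092  0.0073  0.009 ] shift now [ 0.08  6.47 -0.49] shift after turn [ 0.14  6.47 -0.43]
```

arm_command:
  series: [0.1, 1.3, -0.3, -0.009, 0.007, 0.009, 0, 1.4, -0.1, 0, 0, 0, 0, 1.4, 0, 0, 0, 0, 0, 1.2, 0, 0, 0, 0, 0, 0.5, 0, 0, 0, 0, 0, 0, 0, 0, 0, 0, 0, 0, 0, 0, 0, 0]

```text
t: 2.62
ee_pos: [0.455, 0.3538, 0.0613]
orientation: [-1.562, 0.155, -0.164]
ft_force: [0.1, -0.2, 0.3]
finger_gap: 0.0855
```

```bash
python3 -c "
from h import *
go((.4527,.352,.0523),BLK)"
```

```text
t 2.6167 pos [0.455  0.3538 0.0613] F [ 0.1  -0.16  0.28] gap 0.0855
turn [-0.0036 -0.0002  0.0053] shift now [-0.2   0.9  -0.23] shift after turn [-0.19  0.9  -0.22]
```

arm_command:
  series: [-0.15, 0.5, -0.15, -0.0036, 0, 0.005, 0, 0.35, -0.05, 0, 0, 0, 0, 0, 0, 0, 0, 0, 0, 0, 0, 0, 0, 0]

```text
t: 2.95
ee_pos: [0.454, 0.3525, 0.0542]
orientation: [-1.564, 0.158, -0.162]
ft_force: [-0.3, -0.2, 0.1]
finger_gap: 0.0852
```

```bash
python3 -c "
from h import *
go((.4527,.352,.0523),BLK)"
```

```text
t 2.95 pos [0.454  0.3525 0.0542] F [-0.26 -0.24  0.1 ] gap 0.0852
turn [-0.0016 -0.0002  0.0024] shift now [-0.12  0.19 -0.08] shift after turn [-0.12  0.19 -0.08]
```

Good; tool upright within about 0.2°. Closing with 40 N.

arm_command:
  series: [-0.1, 0.1, -0.05, -0.0016, 0, 0.0024, 0, 0, 0, 0, 0, 0, 0, 0, 0, 0, 0, 0, 0, 0, 0, 0, 0, 0, 0, 0, 0, 0, 0, 0, 0, 0, 0, 0, 0, 0, 0, 0, 0, 0, 0, 0]
  claw: 1
  newtons: 40

```text
t: 3.53
ee_pos: [0.4532, 0.3525, 0.054]
orientation: [-1.564, 0.159, -0.161]
ft_force: [-0.0, -0.2, -1.7]
finger_gap: 0.0212
```

```bash
python3 -c "
from h import *
go((.4527,.352,.0523),BLK)"
```

```text
t 3.5333 pos [0.4532 0.3525 0.054 ] F [-0.03 -0.2  -1.74] gap 0.0212
turn [-0.0009 -0.0002  0.001 ] shift now [-0.04  0.17 -0.06] shift after turn [-0.04  0.17 -0.06]
```

arm_command:
  series: [0, -1, 0, 0, 0, 0, 0, -2, 0, 0, 0, 0, 0, -2, 0, 0, 0, 0, 0, -2, 0, 0, 0, 0, 0, -2, 0, 0, 0, 0, 0, -1, 0, 0, 0, 0, 0, 0, 0, 0, 0, 0]

```text
t: 4.12
ee_pos: [0.4525, 0.352, 0.1608]
orientation: [-1.565, 0.16, -0.16]
ft_force: [0.2, -0.2, -1.1]
finger_gap: 0.0208
```

```bash
python3 - <<'E'
from h import *
go((.5503,-.018,.155),BED)
S=r.capture("scene")
cv2.imwrite("pics/p2.png",cv2.resize(S[130:290,360:520],None,fx=3,fy=3))
E
```

```text
t 4.1167 pos [0.4525 0.352  0.1608] F [ 0.25 -0.17 -1.07] gap 0.0208
turn [ 0.0002 -0.2772 -0.0002] shift now [ 17.06   0.58 -34.26] shift after turn [  7.03   0.58 -37.62]
```

View pics/p2.png

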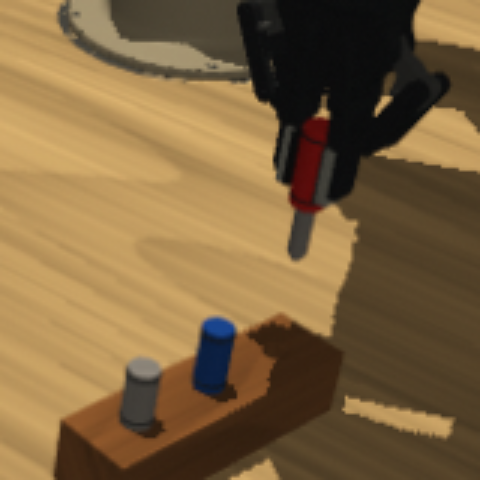

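Pin is held upright, clear of the block, and drift and gauge are undisturbed. Transferring to the bush.

arm_command:
  series: [0, 0, 0, 0, -0.092, 0, 0, 0, 0, 0, -0.092, 0, 0, 0, 0, 0, -0.092, 0, 0.6, 0, -3, 0, 0, 0, 0.6, 0, -3, 0, 0, 0, 0.6, 0, -3, 0, 0, 0, 0.6, 0, -3, 0, 0, 0, 0.6, 0, -3, 0, 0, 0, 0.6, 0, -3, 0, 0, 0, 0.6, 0, -3, 0, 0, 0]

```text
t: 5.0
ee_pos: [0.5082, 0.1418, 0.1512]
orientation: [-1.572, -0.063, 0.088]
ft_force: [0.5, 0.4, -1.2]
finger_gap: 0.0212
```

```bash
python3 -c "
from h import *
go((.5503,-.018,.155),BED)"
```

```text
t 5.0 pos [0.5082 0.1418 0.1512] F [ 0.51  0.36 -1.21] gap 0.0212
turn [ 0.0019  0.0225 -0.0158] shift now [  2.65  -0.39 -16.31] shift after turn [  3.02  -0.38 -16.25]
```

arm_command:
  series: [0.5, -0.2, -2.6, 0.001, 0.011, -0.008, 0.5, -0.2, -2.6, 0.001, 0.011, -0.008, 0.5, 0, -2.6, 0, 0, 0, 0.5, 0, -2.6, 0, 0, 0, 0.4, 0, -2, 0, 0, 0, 0.2, 0, -1, 0, 0, 0, 0, 0, 0, 0, 0, 0, 0, 0, 0, 0, 0, 0]

```text
t: 5.67
ee_pos: [0.543, -0.0013, 0.1481]
orientation: [-1.569, -0.043, 0.061]
ft_force: [-0.2, 0.5, -2.2]
finger_gap: 0.0206
```

```bash
python3 -c "
from h import *
go((.5503,-.018,.155),BED)"
```

```text
t 5.6667 pos [ 0.543  -0.0013  0.1481] F [-0.19  0.55 -2.17] gap 0.0206
turn [-0.0021 -0.0077 -0.0115] shift now [ 0.61 -0.7  -1.72] shift after turn [ 0.6  -0.69 -1.72]
```

arm_command:
  series: [0.3, 0, -0.9, -0.001, -0.004, -0.006, 0.2, 0.5, -0.6, -0.001, -0.003, -0.005, 0.1, 0.8, -0.2, 0, 0, 0, 0, 0.7, 0, 0, 0, 0, 0, 0, 0, 0, 0, 0, 0, 0, 0, 0, 0, 0]

```text
t: 6.17
ee_pos: [0.5496, -0.0152, 0.1248]
orientation: [-1.569, -0.06, 0.063]
ft_force: [-0.3, 0.1, -1.3]
finger_gap: 0.0211
```

```bash
python3 - <<'E'
from h import *
go((.5503,-.018,.125),BED)
S=r.capture("scene");T=r.capture("top");cv2.imwrite("pics/S3.png",S);cv2.imwrite("pics/T3.png",T)
print(proj("scene",(.5503,-.018,.064)),proj("top",(.5503,-.018,.064)))
a=cv2.resize(S[120:200,235:315],None,fx=6,fy=6,interpolation=0);b=cv2.resize(T[175:255,350:430],None,fx=4,fy=4,interpolation=0)
b=cv2.copyMakeBorder(b,0,160,0,0,0);cv2.imwrite("pics/p3.png",np.hstack([a,b]))
E
```

```text
t 6.1667 pos [ 0.5496 -0.0152  0.1248] F [-0.29  0.11 -1.29] gap 0.0211
turn [-0.0012  0.0048 -0.0016] shift now [ 0.04 -0.02 -0.29] shift after turn [ 0.04 -0.02 -0.29]
[275.7829 183.9984] [393.4072 214.9218]
```

View pics/p3.png

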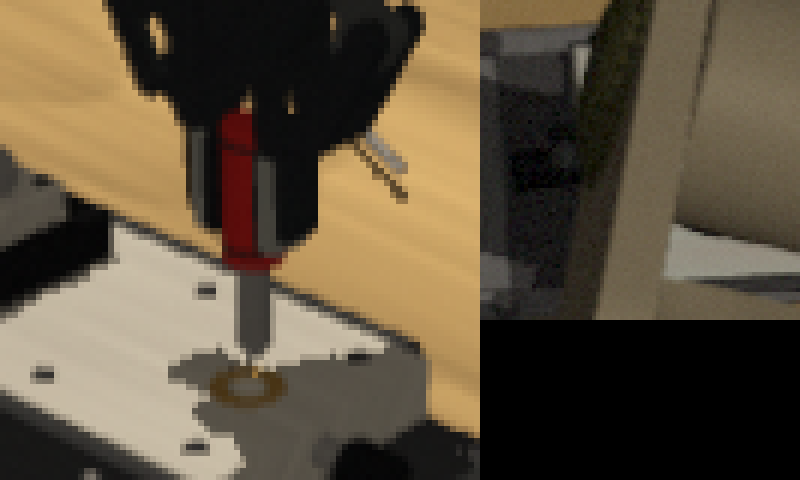

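Scene crop: the tip is about 1 px right of the bush axis and above it; the top view is blocked by the arm. I'll compare the measured shank centreline with the prediction.

```bash
python3 - <<'E'
from h import *
S=cv2.imread("pics/S3.png").astype(int)
p=r.get_state()["ee_pos"]
for v in range(168,177):
    row=S[v,265:290]; print(v,"grey min cols",row.min(1)[5:20])
for z in(.078,.085,.09,.1,.11): print(z,"pin@TCP",proj("scene",(p[0],p[1],z)),"bush axis",proj("scene",(.5503,-.018,z)))
# red handle columns
w=S[136:166,255:300];m=(w[...,2]>2.2*w[...,1])&(w[...,2]>40)
for v in(163,164,165): 
    q=np.where((S[v,255:300,2]>2*S[v,255:300,1])&(S[v,255:300,2]>35))[0]+255; print("red",v,q.min(),q.max())
E
```

```text
168 grey min cols [ 47 157 161 162 106  55  56  56  54  51  86  71  59  54  68]
169 grey min cols [103 159 161 160 105  55  56  54  54  50 132 127 115  85  59]
170 grey min cols [165 164 164 162 105  56  56  56  54  51 130 164 166 144 117]
171 grey min cols [164 166 165 165 107  55  56  55  54  51 129 162 164 164 167]
172 grey min cols [164 164 164 167 107  56  56  56  55  50 127 161 162 162 163]
173 grey min cols [163 163 164 164 105  55  54  55  53  50 130 162 162 161 162]
174 grey min cols [162 164 163 163 104  55  55  55  54  50 131 164 164 163 162]
175 grey min cols [163 163 163 163 103  55  55  55  54  50 132 165 166 166 165]
176 grey min cols [165 164 163 163 103  54  55  55  56  50 131 163 167 167 166]
0.078 pin@TCP [276.8358 178.6241] bush axis [275.7039 178.2445]
0.085 pin@TCP [276.8    175.7156] bush axis [275.6643 175.3383]
0.09 pin@TCP [276.7744 173.626 ] bush axis [275.636  173.2503]
0.1 pin@TCP [276.7232 169.4163] bush axis [275.5793 169.0439]
0.11 pin@TCP [276.672  165.1655] bush axis [275.5225 164.7965]
red 163 272 281
red 164 273 279Traceback (most recent call last):
  File "<stdin>", line 10, in <module>
    return umr_minimum(a, axis, None, out, keepdims, initial, where)
ValueError: zero-size array to reduction operation minimum which has no identity
```

arm_command:
  series: [0.04, 0, -0.2, -0.001, 0.004, -0.001, 0, 0, -0.07, 0, 0, 0, 0, 0, 0, 0, 0, 0, 0, 0, 0, 0, 0, 0]
  newtons: 20

```text
t: 6.6
ee_pos: [0.5507, -0.0178, 0.1259]
orientation: [-1.57, -0.06, 0.057]
ft_force: [0.4, -1.2, -0.4]
finger_gap: 0.0209
```

```bash
python3 - <<'E'
from h import *
go((.5503,-.018,.111),BED)
S=r.capture("scene").astype(int)
p=r.get_state()["ee_pos"]
f=lambda row:(np.clip((163-row)/(163-55),0,1))
for v in(171,173,175):
    c=f(S[v,268:287].min(1)); print((c*np.arange(268,287)).sum()/c.sum(),c.sum())
print(proj("scene",(.5503,-.018,.085)))
E
```

```text
t 6.6 pos [ 0.5507 -0.0178  0.1259] F [ 0.38 -1.17 -0.37] gap 0.0209
turn [0.0004 0.0009 0.0013] shift now [-0.05  1.49 -0.02] shift after turn [-0.04  1.49 -0.02]
276.5563798219585 6.240740740740741
275.6693290734824 5.796296296296297
275.6179775280898 5.768518518518519
[275.6643 175.3383]
```

Shank is now on the bush axis in the scene view (275.64 vs 275.66). Lowering gently.

arm_command:
  series: [-0.03, 0.4, 0, 0, 0, 0, 0, 0.4, 0, 0, 0, 0, 0, 0.3, 0, 0, 0, 0, 0, 0.2, 0, 0, 0, 0, 0, 0, 0, 0, 0, 0]

```text
t: 7.07
ee_pos: [0.5503, -0.0178, 0.1115]
orientation: [-1.57, -0.06, 0.058]
ft_force: [-0.1, -0.9, -0.5]
finger_gap: 0.0208
```

```bash
python3 - <<'E'
from h import *
go((.5503,-.018,.105),BED)
E
```

```text
t 7.0667 pos [ 0.5503 -0.0178  0.1115] F [-0.05 -0.91 -0.49] gap 0.0208
turn [0.0004 0.0009 0.0013] shift now [-0.    0.65 -0.02] shift after turn [-0.    0.65 -0.02]
```

arm_command:
  series: [0, 0.15, -0.01, 0, 0, 0, 0, 0.15, 0, 0, 0, 0, 0, 0.15, 0, 0, 0, 0, 0, 0, 0, 0, 0, 0]

```text
t: 7.4
ee_pos: [0.5503, -0.0179, 0.1064]
orientation: [-1.57, -0.059, 0.058]
ft_force: [-0.2, -0.9, -1.2]
finger_gap: 0.0206
```

arm_command:
  series: [0, 0.15, 0, 0, 0, 0, 0, 0.15, 0, 0, 0, 0, 0, 0.1, 0, 0, 0, 0, 0, 0, 0, 0, 0, 0]

```text
t: 7.73
ee_pos: [0.5504, -0.0179, 0.1021]
orientation: [-1.57, -0.06, 0.057]
ft_force: [-0.2, 0.4, -1.2]
finger_gap: 0.0208
```

arm_command:
  series: [0, 0.25, 0, 0, 0, 0, 0, 0.25, 0, 0, 0, 0, 0, 0.25, 0, 0, 0, 0, 0, 0.15, 0, 0, 0, 0, 0, 0.1, 0, 0, 0, 0, 0, 0, 0, 0, 0, 0]

```text
t: 8.23
ee_pos: [0.5504, -0.0179, 0.0909]
orientation: [-1.57, -0.06, 0.058]
ft_force: [-0.2, 0.1, -0.7]
finger_gap: 0.021
```

arm_command:
  series: [0, 0.05, 0, 0, 0, 0, 0, 0.05, 0, 0, 0, 0, 0, 0, 0, 0, 0, 0]

```text
t: 8.48
ee_pos: [0.5505, -0.0179, 0.0898]
orientation: [-1.57, -0.06, 0.058]
ft_force: [0.2, 0.1, -1.7]
finger_gap: 0.0212
```

arm_command:
  series: [0, 0.05, 0, 0, 0, 0, 0, 0.05, 0, 0, 0, 0, 0, 0.05, 0, 0, 0, 0]

```text
t: 8.73
ee_pos: [0.5506, -0.018, 0.0884]
orientation: [-1.57, -0.06, 0.057]
ft_force: [0.3, -1.0, -2.1]
finger_gap: 0.0212
```

arm_command:
  series: [0, 0.05, 0, 0, 0, 0, 0, 0.05, 0, 0, 0, 0]

```text
t: 8.9
ee_pos: [0.5506, -0.018, 0.0873]
orientation: [-1.571, -0.06, 0.057]
ft_force: [0.4, -0.4, -1.0]
finger_gap: 0.0211
```

arm_command:
  series: [0, 0.05, 0, 0, 0, 0, 0, 0.05, 0, 0, 0, 0]

```text
t: 9.07
ee_pos: [0.5508, -0.018, 0.0868]
orientation: [-1.571, -0.061, 0.057]
ft_force: [-2.7, 0.0, 6.4]
finger_gap: 0.0211
```

arm_command:
  series: [0, 0.03, 0, 0, 0, 0, 0, 0.03, 0, 0, 0, 0]

```text
t: 9.23
ee_pos: [0.5509, -0.018, 0.0869]
orientation: [-1.571, -0.061, 0.056]
ft_force: [-1.6, 0.3, 3.2]
finger_gap: 0.0211
```

The tip touched the bed at TCP z = 0.0869, as predicted (0.087), at about 5 N. Now sliding.

arm_command:
  series: [-0.02, 0.03, -0.1, 0, 0, 0, 0, 0.03, -0.15, 0, 0, 0, 0, 0.03, -0.15, 0, 0, 0, 0, 0.03, -0.15, 0, 0, 0, 0, 0.03, -0.15, 0, 0, 0]

```text
t: 9.65
ee_pos: [0.5511, -0.0202, 0.0868]
orientation: [-1.561, -0.061, 0.055]
ft_force: [-2.3, 7.0, 6.8]
finger_gap: 0.0211
```

```bash
python3 - <<'E'
from h import *
p=r.get_state()["ee_pos"]; go((.5506-.0738*(p[1]+.018),p[1],.0869),BED)
E
```

```text
t 9.65 pos [ 0.5511 -0.0202  0.0868] F [-2.27  6.97  6.84] gap 0.0211
turn [-0.009  -0.0001  0.0042] shift now [-0.04 -0.01  0.  ] shift after turn [-0.04 -0.01  0.  ]
```

arm_command:
  series: [-0.02, 0.02, -0.18, -0.003, 0, 0.002, 0, 0.02, -0.18, -0.002, 0, 0, 0, 0.02, -0.18, -0.002, 0, 0, 0, 0.02, -0.18, -0.002, 0, 0, 0, 0.02, -0.18, -0.002, 0, 0, 0, 0.02, -0.18, -0.002, 0, 0, 0, 0.02, -0.18, -0.002, 0, 0, 0, 0.02, -0.18, -0.002, 0, 0]

```text
t: 10.32
ee_pos: [0.5516, -0.0254, 0.0868]
orientation: [-1.56, -0.059, 0.054]
ft_force: [-2.1, 7.2, 5.6]
finger_gap: 0.0207
```

```bash
python3 - <<'E'
from h import *
p=r.get_state()["ee_pos"]; go((.5506-.0738*(p[1]+.018),p[1],.0869),BED)
E
```

```text
t 10.3167 pos [ 0.5516 -0.0254  0.0868] F [-2.13  7.23  5.61] gap 0.0207
turn [-0.01   -0.0018  0.0036] shift now [-0.04 -0.01  0.  ] shift after turn [-0.04 -0.01  0.  ]
```

arm_command:
  series: [-0.02, 0.02, -0.23, -0.004, 0, 0.002, -0.01, 0.02, -0.23, -0.004, 0, 0.001, 0, 0.02, -0.23, -0.003, 0, 0, 0, 0.02, -0.23, -0.003, 0, 0, 0, 0.02, -0.23, -0.003, 0, 0, 0, 0.02, -0.23, -0.003, 0, 0, 0, 0.02, -0.23, -0.003, 0, 0, 0, 0.02, -0.23, -0.003, 0, 0, 0, 0.02, -0.23, -0.003, 0, 0, 0, 0.02, -0.23, -0.003, 0, 0]

```text
t: 11.15
ee_pos: [0.5524, -0.0362, 0.0868]
orientation: [-1.568, -0.057, 0.053]
ft_force: [-1.6, 8.7, 5.9]
finger_gap: 0.0213
```

```bash
python3 - <<'E'
from h import *
p=r.get_state()["ee_pos"]; go((.5506-.0738*(p[1]+.018),p[1],.0869),BED)
E
```

```text
t 11.15 pos [ 0.5524 -0.0362  0.0868] F [-1.59  8.71  5.92] gap 0.0213
turn [-0.0018 -0.0039  0.0023] shift now [-0.05 -0.01  0.  ] shift after turn [-0.05 -0.01  0.  ]
```

arm_command:
  series: [-0.03, 0.03, -0.2, -0.003, -0.002, 0.001, -0.01, 0.03, -0.2, -0.002, -0.002, 0.001, 0, 0.03, -0.2, -0.002, 0, 0, 0, 0.03, -0.2, -0.002, 0, 0, 0, 0.03, -0.2, -0.002, 0, 0, 0, 0.03, -0.2, -0.002, 0, 0, 0, 0.03, -0.2, -0.002, 0, 0, 0, 0.03, -0.2, -0.002, 0, 0, 0, 0.03, -0.2, -0.002, 0, 0, 0, 0.03, -0.2, -0.002, 0, 0]

```text
t: 11.98
ee_pos: [0.553, -0.0434, 0.0868]
orientation: [-1.564, -0.058, 0.055]
ft_force: [-1.5, 7.7, 7.6]
finger_gap: 0.0209
```

```bash
python3 - <<'E'
from h import *
p=r.get_state()["ee_pos"]; go((.5506-.0738*(p[1]+.018),p[1],.0869),BED)
E
```

```text
t 11.9833 pos [ 0.553  -0.0434  0.0868] F [-1.46  7.7   7.61] gap 0.0209
turn [-0.006  -0.0017  0.0022] shift now [-0.05 -0.01  0.  ] shift after turn [-0.05 -0.01  0.  ]
```

arm_command:
  series: [-0.03, 0.03, -0.21, -0.003, 0, 0.001, 0, 0.03, -0.21, -0.003, 0, 0.001, 0, 0.03, -0.21, -0.003, 0, 0, 0, 0.03, -0.21, -0.003, 0, 0, 0, 0.03, -0.21, -0.003, 0, 0, 0, 0.03, -0.21, -0.003, 0, 0, 0, 0.03, -0.21, -0.003, 0, 0, 0, 0.03, -0.21, -0.003, 0, 0, 0, 0.03, -0.21, -0.003, 0, 0, 0, 0.03, -0.21, -0.003, 0, 0]

```text
t: 12.82
ee_pos: [0.5538, -0.0545, 0.0855]
orientation: [-1.575, -0.057, 0.055]
ft_force: [-0.1, 3.0, 1.8]
finger_gap: 0.0208
```

z has dropped 1.3 mm and the force fell, so this is the edge of the hole. Stopping the slide and lowering.

arm_command:
  series: [0, 0.05, 0, 0, 0, 0, 0, 0.05, 0, 0, 0, 0]

```text
t: 12.98
ee_pos: [0.5538, -0.055, 0.084]
orientation: [-1.576, -0.057, 0.055]
ft_force: [0.0, 3.1, 1.6]
finger_gap: 0.0211
```

```bash
python3 - <<'E'
from h import *
p=r.get_state()["ee_pos"]; go((.5506-.0738*(p[1]+.018),p[1],.0869),BED)
E
```

```text
t 12.9833 pos [ 0.5538 -0.055   0.084 ] F [0.05 3.09 1.57] gap 0.0211
turn [ 0.0058 -0.0028  0.0013] shift now [-0.04 -0.29  0.  ] shift after turn [-0.04 -0.29  0.  ]
```

Dropping freely. Correct the tilt and continue down in small steps.

arm_command:
  series: [0, 0.06, 0, 0.003, 0, 0.001, 0, 0.06, 0, 0.002, 0, 0, 0, 0.06, 0, 0, 0, 0]

```text
t: 13.23
ee_pos: [0.5537, -0.0551, 0.0817]
orientation: [-1.57, -0.055, 0.055]
ft_force: [-0.0, 1.9, 0.6]
finger_gap: 0.021
```

arm_command:
  series: [0, 0.06, 0, 0, 0, 0, 0, 0.06, 0, 0, 0, 0, 0, 0.06, 0, 0, 0, 0]

```text
t: 13.48
ee_pos: [0.5538, -0.0551, 0.0796]
orientation: [-1.57, -0.055, 0.055]
ft_force: [0.8, 2.4, 0.7]
finger_gap: 0.0213
```

arm_command:
  series: [0, 0.06, 0, 0, 0, 0, 0, 0.06, 0, 0, 0, 0, 0, 0.06, 0, 0, 0, 0, 0, 0.06, 0, 0, 0, 0]

```text
t: 13.82
ee_pos: [0.5538, -0.0551, 0.0769]
orientation: [-1.57, -0.056, 0.055]
ft_force: [-0.5, 2.0, -0.2]
finger_gap: 0.0208
```

arm_command:
  series: [0, 0.06, 0, 0, 0, 0, 0, 0.06, 0, 0, 0, 0, 0, 0.06, 0, 0, 0, 0]

```text
t: 14.07
ee_pos: [0.5538, -0.0551, 0.0749]
orientation: [-1.57, -0.055, 0.055]
ft_force: [0.3, 2.0, 0.2]
finger_gap: 0.021
```

arm_command:
  series: [0, 0.06, 0, 0, 0, 0, 0, 0.06, 0, 0, 0, 0]

```text
t: 14.23
ee_pos: [0.5538, -0.0551, 0.0736]
orientation: [-1.57, -0.056, 0.056]
ft_force: [-0.4, 2.2, 1.0]
finger_gap: 0.0213
```

arm_command:
  series: [0, 0.06, 0, 0, 0, 0, 0, 0.06, 0, 0, 0, 0]

```text
t: 14.4
ee_pos: [0.5539, -0.0551, 0.0729]
orientation: [-1.57, -0.056, 0.055]
ft_force: [-4.4, 2.1, 11.4]
finger_gap: 0.0212
```

arm_command:
  series: [0, 0.06, 0, 0, 0, 0, 0, 0.06, 0, 0, 0, 0]

```text
t: 14.57
ee_pos: [0.5538, -0.0551, 0.0729]
orientation: [-1.571, -0.056, 0.056]
ft_force: [-2.2, 1.5, 5.9]
finger_gap: 0.0209
```

Home: it stopped on the shuttle at TCP z = 0.0729, 14.0 mm below bed contact. Releasing and retreating.

arm_command:
  series: [0, -0.03, 0, 0, 0, 0, 0, 0, 0, 0, 0, 0, 0, 0, 0, 0, 0, 0, 0, 0, 0, 0, 0, 0, 0, 0, 0, 0, 0, 0, 0, 0, 0, 0, 0, 0]
  claw: -1

```text
t: 15.07
ee_pos: [0.5543, -0.0565, 0.0734]
orientation: [-1.573, -0.057, 0.054]
ft_force: [-0.9, 0.5, -1.0]
finger_gap: 0.0856
```

arm_command:
  series: [0, -1, 0, 0, 0, 0, 0, -2, 0, 0, 0, 0, 0, -2, 0, 0, 0, 0, 0, -2, 0, 0, 0, 0, 0, -3, 0, 0, 0, 0, 0, -3, 2, 0, 0, 0, 0, -2, 3, 0, 0, 0, 0, 0, 3, 0, 0, 0, 0, 0, 3, 0, 0, 0, 0, 0, 3, 0, 0, 0]

```text
t: 15.9
ee_pos: [0.5442, 0.0836, 0.2376]
orientation: [-1.574, -0.054, 0.044]
ft_force: [0.8, 0.9, -0.3]
finger_gap: 0.0852
```

arm_command:
  series: [0, 0, 3, 0, 0, 0, 0, 0, 3, 0, 0, 0, 0, 0, 3, 0, 0, 0, 0, 0, 1, 0, 0, 0, 0, 0, 0, 0, 0, 0, 0, 0, 0, 0, 0, 0]

```text
t: 16.4
ee_pos: [0.5357, 0.1928, 0.2427]
orientation: [-1.573, -0.063, 0.044]
ft_force: [-0.4, -0.6, -0.3]
finger_gap: 0.0852
```

```bash
python3 - <<'E'
from h import *
go((.5,.1,.2),BED)
S=r.capture("scene");T=r.capture("top")
for n in("scene","top"): print(n,proj(n,(.5534,-.0551,.116)),proj(n,(.5534,-.0551,.064)))
f=T.astype(int)
for nm,z,cond,(x0,y0,x1,y1) in(("red",.116,lambda w:(w[...,2]>2.2*w[...,1])&(w[...,2]>80),(395,195,435,235)),
  ("blue",.089,lambda w:(w[...,0]>90)&(w[...,2]<70),(195,220,225,245)),("drift",.085,lambda w:(w.min(2)>75),(200,190,230,215))):
    k,l,s,c=cv2.connectedComponentsWithStats(cond(f[y0:y1,x0:x1]).astype(np.uint8))
    if k>1: j=1+np.argmax(s[1:,4]);q=c[j]+[x0,y0];print(nm,q,s[j],plane("top",q,z))
a=cv2.resize(S[110:270,190:350],None,fx=2.5,fy=2.5);b=cv2.resize(T[150:290,340:500],None,fx=2.5,fy=2.5)
b=cv2.copyMakeBorder(b,0,50,0,0,0);cv2.imwrite("pics/p4.png",np.hstack([a,b]))
E
```

```text
t 16.4 pos [0.5357 0.1928 0.2427] F [-0.37 -0.61 -0.32] gap 0.0852
turn [ 0.0033 -0.0056  0.0117] shift now [-4.24  4.25 -9.01] shift after turn [-4.24  4.27 -9.  ]
scene [262.359  156.7857] [262.9667 178.2908]
top [417.8542 212.2358] [412.3972 213.5762]
red [417.6383 212.7234] [18 13 11 11 94] [ 0.5525 -0.0547  0.116 ]
drift [219.934  208.6132] [  9  10  21  15 212] [0.557 0.316 0.085]
```

View pics/p4.png

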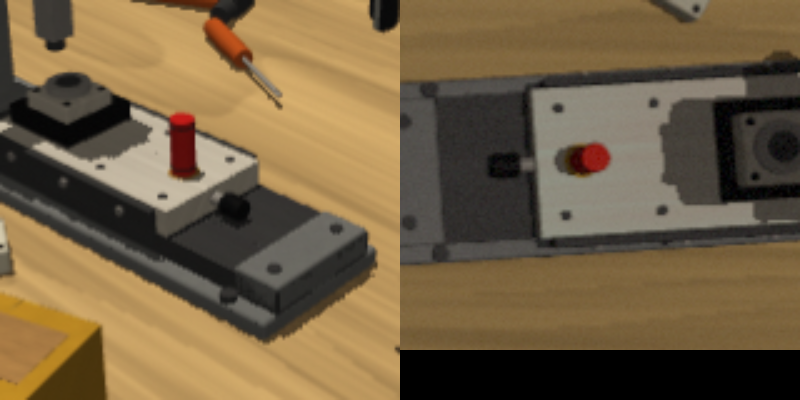

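```bash
python3 - <<'E'
from h import *
a=cv2.imread("pics/scene0.png");b=r.capture("scene")
for n,i in(("before",a),("after",b)): print(n,blob(i,(415,225,445,265),(100,120,30),(130,255,255))[0])
print("drift best match at",cv2.minMaxLoc(cv2.matchTemplate(b[235:285,390:425],a[245:275,399:416],cv2.TM_CCOEFF_NORMED))[1::2],"expected (9,10)")
r.job_done()
E
```

```text
before [430.8683 248.251 ]
after [430.8795 248.1928]
drift best match at (0.7669941186904907, (9, 10)) expected (9,10)
the job is handed in; nothing more can be done
```

The pin is locked home under the press, and I handed the job in at about 16.5 s of the 70 s allowed. The system reports no verdict.

**What I did:** I lifted the red pin from the block and stood it in the bush. The tip touched the bed at tool height 0.0869 m; 0.087 m was predicted. I slid the shuttle in about 37 mm at roughly 6–8 N on the bed until the pin dropped into the hole. I then pushed it home to 0.0729 m, 14 mm lower, and released it. The highest vertical force I read was 11 N, with the handle seating on the bush.

**Last checks:**
- **Pin:** it stands upright, with its top about 1 mm from where a homed pin should be in the top view. In the scene picture the handle sits down on the bush.
- **Workpiece:** it looks seated in its nest; I did not measure its position.
- **Other tools:** in the scene view the gauge is within 0.1 pixel of its start, and the drift matches its start position. The drift match score is only 0.77, as the arm's shadow had changed.
- **Robot:** it is clear of everything.

**Failed check:** the final top-view measurement of the drift and gauge did not work because the arm covered the block, so I relied on the scene view for them.

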